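# Clamp a glued-up turning blank in the one-hand bar clamp

## Robot

A 7-joint arm with a two-finger parallel gripper is mounted at the origin on the work surface. World frame = base frame: x ahead of the robot, y to its left, z up, the work surface at z = 0. Lengths are in m, angles in rad, forces in N, time in s.
With the tool pointing down it reaches from about 0.35 to 0.775 m from the base axis. Payload 3.1 kg.
Tool frame: the origin (TCP) lies on the centre line of the jaws, within the pads' length; the fingertips stand 19 mm ahead of it and the grasp point (between the pads) is the TCP; z points along the fingers, y is the line along which they close (so a half turn about z gives the same grasp; the last joint's range is limited). The gripper opens to 85 mm and grips with 20 to 120 N. Pads are 22 mm wide; open, the fingers measure 114 mm over their backs; the gripper's body (76 mm by 85 mm) begins 54 mm behind the grasp point. The pads swing forward as they close: fully open they stand 13 mm farther back than shut.
Start: joints at [-1.255, 0.311, 0.014, 1.512, -0.004, 1.319, -0.027], TCP at [0.193, 0.515, 0.25] pointing down, gripper open.
Joint ranges: [-2.7, 2.7], [-0.3, 1.91], [-1.27, 1.3], [0.12, 2.57], [-1.44, 4.58], [0.2, 2.03], [-3.05, 3.05]. Speed limits (rad/s): [2.79, 2.79, 3.14, 3.14, 3.14, 3.14, 3.14].

## Interface

Orientations are given as a unit quaternion [x, y, z, w].
In Python, from bench import ctrl gives the robot as it stands. Calls block until the motion is done:
- ctrl.move_to(position, orientation): joint-space move of the TCP to a pose.
- ctrl.servo_line(position, frame=None, speed=0.15, force_limit=None): straight line of the TCP; frame=None keeps the orientation; speed is the mean speed in m/s. With force_limit (N) it stops when the force on the tool has changed by that much, and returns True; else False.
- ctrl.movej(angles): joint-space move.
- ctrl.gripper_to(opening, strength=None): finger opening in m; strength is the grip in N (None keeps the last); returns when the fingers have stopped.
- ctrl.sleep(seconds).
- ctrl.ik(position, orientation): joint angles nearest the present ones, or None.
- ctrl.observe(): the state.
- ctrl.snapshot(name): name is "scene" or "top"; returns a dict with "frame" (400x640x3 uint8, red, green, blue), "fx", "fy", "cx", "cy" (pixels), "T" (4x4, takes a point from camera to world coordinates). Camera axes: x right, y down, z forward; pixel columns grow to the right and rows downward; lengths in m; the calibration is good to about 2 mm. A picture is of the moment at which its call begins. There is no depth.
A pose or a line that the arm cannot do raises ctrl.PlanningError and nothing moves.
- ctrl.hand_in(): hands the job in; it is judged then, once.
The state is a dict: "t": time; "joint_pos": joint angles; "qd": joint speeds; "tau": joint torques, N m; "tcp_pos": TCP position; "tcp_rot": TCP orientation; "contact_force": force on the tool from outside, world axes, zero at the start; "ft_torque": the same for the moment, N m; "finger_gap": finger opening in m; "grip_force": force on a finger pad.
Only numpy, scipy, OpenCV 4.12 (cv2) and the standard library are available. Lean on these libraries where they do the work, as an engineer would, in place of code of your own. Each camera call takes 0.05 s, during which the arm holds its last target. There are 200 camera calls.

## Task

Gently take the three-layer (light, dark, light) glued wooden blank, without a hard pinch, and stand it upright in the bench clamp between the cork faces, its layers facing the two jaws, and let go of it. Then pump the clamp's trigger, by pressing its orange-topped paddle down and letting it rise, until the sprung pad has pushed the blank against the fixed jaw and the pad's spring is about half squeezed; never squeeze it hard. The jaw must be moved by the trigger only, leave the other things on the bench alone, and finish while still holding the paddle down, so that the blank stays clamped.

Things in the scene. Friction and masses are not known exactly. Their poses are not given: they have to be found in the camera images.
- clamp: One-hand bar clamp fixed to the bench, grey-blue and steel. y axis: along the bar, from trigger end to fixed jaw; z up. Origin: on the bench. Base plate 90 mm (x) by 360 mm (y -225 to 135), 12 mm thick. Head: two upright cheeks, 40 mm wide over all, at y -120 to -54, up to 114 mm above the bench.
- stop: The clamp's fixed jaw, part of the clamp, with a cork face that looks towards -y of the clamp. Origin: at the foot of the cork face, in its middle, on the base plate's top (clamp x 0, y 100, z 12 mm). 60 mm wide, 50 mm high above the base plate.
- seat (a point): Point on the base plate's top (12 mm above the bench) where the centre of the blank's underside rests when it stands against the fixed jaw, 22 mm from the cork face. Axes as the clamp. Before clamping, the blank may stand anywhere between the open jaws along the bar.
- jaw: Moving jaw: grey-blue plate 50 mm wide, 46 high, 18 thick, on a toothed steel bar that runs back through the head. Origin: middle of its front face, 38 mm above the bench. Slides along clamp +y up to 75 mm; 3 N friction keeps it in place. A pawl drives it while the trigger goes down; nothing latches it: when the trigger rises, a squeezed pad spring pushes the jaw back until 1 to 3 N remain.
- pad_face (a point): Middle of the cork face of the sprung pad carried in front of the moving jaw, 38 mm above the bench; the pad is 40 mm wide and 44 mm high. It moves with the jaw, 24 mm in front of the jaw's origin when the spring is free. At the start it is 70 to 94 mm from the fixed jaw's cork face.
- pad (a joint): Squeeze of the pad's spring: 0 free, 0.016 m bottomed; 1200 N/m, so 8 mm is about 10 N. Two guide pins between plate and pad show it: free, one sees 5 mm white (next to the plate), 8 mm green, 3 mm red (next to the pad); white, then green, slide into the plate. White just gone is 5 mm, green all gone is 13 mm.
- trigger: Trigger: black lever. Origin: its pivot (clamp x 0, y -90, z 100 mm), axis along clamp x; body axes as the clamp while up. Up, it runs from the pivot to clamp -y, rising at 0.35 rad; pressed, it turns about +x up to 0.55 rad; a spring lifts it (2 to 4 N on the paddle; the squeezed pad adds up to 8 N). It drives the jaw about 40 mm per rad, after 0 to 6 mm lost (teeth of 6 mm) at each stroke's start.
- trigger_top (a point): Middle of the orange top of the trigger's paddle (40 mm wide, 46 mm long), the point to press: 105 mm from the pivot along the lever and 6.5 mm above its centre line. It moves with the trigger, from 142 mm above the bench (up) to about 86 mm (fully down).
- blank: Glued-up turning blank: soft wooden block, 50 mm (x) by 44 mm (y) by 70 mm (z), three layers across y: light, dark, light. Origin: centre of the underside, z up. About 0.11 kg, stands loose. In the clamp its y axis lies along the clamp's y, either way round. Over 60 N from each finger, or 24 N between the jaws, bruises it.
- spare: A plain dark block of the same size, not wanted: leave it where it stands. It and the blank may be on either side.
- glue: White glue bottle, 54 mm across, 150 mm high, orange cap; bystander. Origin: centre of its underside.
- bowl: Turned wooden bowl, 130 mm across, 55 mm high; bystander. Origin: centre of its underside.
- faceplate: Steel ring, 90 mm across, 18 mm high; bystander. Origin: centre of its underside.
- finial: Turned wooden finial standing upright, 48 mm foot, 105 mm high; bystander. Origin: centre of its underside.
- wax: Round tin, 72 mm across, 50 mm high; bystander. Origin: centre of its underside.
- gouge: Turning gouge lying along its x axis, 270 mm long, 26 mm thick; bystander. Origin: on the bench under the ferrule, wooden handle to its -x, steel to its +x.
There are look-alikes about, which are no part of the job. What is shaped like the blank but green or turquoise is not meant.

How it is judged:
On the way, in this order (a step that is already met when the one before it is completed fails the run):
1. the blank stands upright and square in the clamp between the jaws, let go (x of blank in the frame of seat between -0.015 and 0.015 m and z of blank in the frame of seat between -0.003 and 0.004 m and angle between the y axis of blank and the y axis of clamp, either way round below 0.15 rad and angle between blank's own z axis and vertical below 0.06 rad and contact force between the fingers and blank below 0.3 N and linear speed of blank below 0.02 m/s and y of blank in the frame of seat between -0.05 and 0.004 m), for 0.2 s.
2. the pad, driven by the trigger, has squeezed its spring by at least 5 mm against the blank (value of joint pad above 0.005 m and contact force between blank and stop above 4 N), for 0.1 s.
At the end, for the whole second after the job is handed in: The blank stands upright against the fixed jaw (5 mm), centred within 15 mm, square within 8 degrees, pad spring squeezed 4.5 to 13.5 mm, 4 to 20 N on the fixed jaw; the robot touches the blank no more and still holds the trigger down; the spare is within 30 mm of its start (x of blank in the frame of seat between -0.015 and 0.015 m and z of blank in the frame of seat between -0.003 and 0.004 m and angle between the y axis of blank and the y axis of clamp, either way round below 0.15 rad and angle between blank's own z axis and vertical below 0.06 rad and contact force between the fingers and blank below 0.3 N and linear speed of blank below 0.02 m/s and y of blank in the frame of seat between -0.005 and 0.004 m and value of joint pad between 0.0045 and 0.0135 m and contact force between blank and stop between 4 and 20 N and contact force between blank and jaw above 4 N and contact force between any of the fingers, the arm and trigger above 2 N and distance of spare from where it was at the start of the episode below 0.03 m); the arm keeps its last pose, push and grip.
It fails at once if the blank squeezed by more than 24 N between the jaws (contact force between blank and stop above 24 N or contact force between blank and jaw above 24 N).
It fails at once if the blank pinched hard by the fingers (contact force between the fingers and blank above 150 N).
It fails at once if the moving jaw pushed by the robot instead of by the trigger (over 5 N) (contact force between any of the arm, the fingers and jaw above 5 N).
It fails at once if a bystander moved by more than 30 mm (distance of any of spare, glue, bowl, faceplate, finial, wax, gouge from where it was at the start of the episode above 0.03 m).
It also fails if it takes over 67 s, if anything falls off the work surface, if the arm or the gripper's body presses on something with over 40 N, if the wrist force passes 120 N, or if a joint passes its speed limit or range.

## Working session

There is one attempt and no reset: what is moved stays moved. The work goes in short steps, each a Python script; the robot and the scene stay as the last script left them, time stands still between calls to the robot, and variables do not carry over. Pictures are saved under pics/ and viewed, at most 10 in all, crops included, and the job is handed in when it is done.

```bash
mkdir -p pics
cat > h.py <<'E'
from bench import ctrl
import numpy as np, cv2
def snap(n,f,crop=None,k=1):
    s=ctrl.snapshot(n); im=cv2.cvtColor(s["frame"],cv2.COLOR_RGB2BGR)
    if crop: a,b,c,d=crop; im=im[b:d,a:c]
    cv2.imwrite("pics/"+f,cv2.resize(im,None,fx=k,fy=k,interpolation=cv2.INTER_CUBIC)); return s
def px(s,u,v,z):
    T=np.array(s["T"]); d=T[:3,:3]@np.array([(u-s["cx"])/s["fx"],(v-s["cy"])/s["fy"],1]); o=T[:3,3]
    return o+d*(z-o[2])/d[2]
def proj(s,p):
    T=np.linalg.inv(np.array(s["T"])); c=T[:3,:3]@np.array(p)+T[:3,3]
    return s["fx"]*c[0]/c[2]+s["cx"], s["fy"]*c[1]/c[2]+s["cy"]
E
python3 - <<'E'
from h import *
import pickle
a=snap("top","t0.png",k=1.25);b=snap("scene","s0.png",k=1.25)
pickle.dump((a,b),open("c.pkl","wb"))
for s in(a,b): print({k:s[k] for k in("fx","fy","cx","cy")},np.round(s["T"],3).tolist())
o=ctrl.observe();print(o["tcp_rot"],o["t"])
E
```

```text
{'fx': 401.81574940911344, 'fy': 401.81574940911344, 'cx': 325.37549409788096, 'cy': 202.9827969299554} [[0.03, -0.988, 0.151, 0.426], [-1.0, -0.03, 0.001, 0.055], [0.003, -0.151, -0.989, 1.381], [0.0, 0.0, 0.0, 1.0]]
{'fx': 452.38177448546327, 'fy': 452.38177448546327, 'cx': 320.0105310022753, 'cy': 203.4105899692206} [[-0.708, 0.39, -0.589, 1.581], [0.706, 0.361, -0.609, 1.036], [-0.025, -0.847, -0.531, 0.973], [0.0, 0.0, 0.0, 1.0]]
[ 1.77911102e-01  9.84045975e-01 -1.06765588e-03 -1.36340479e-04] 0.1
```

View pics/t0.png

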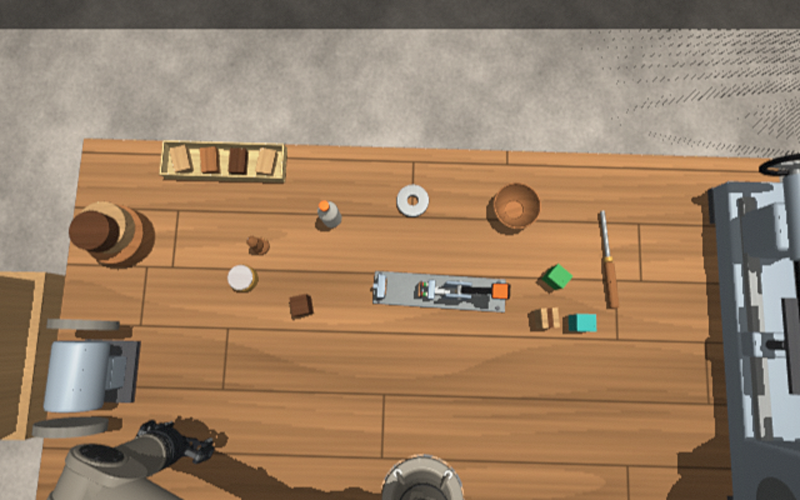

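View pics/s0.png

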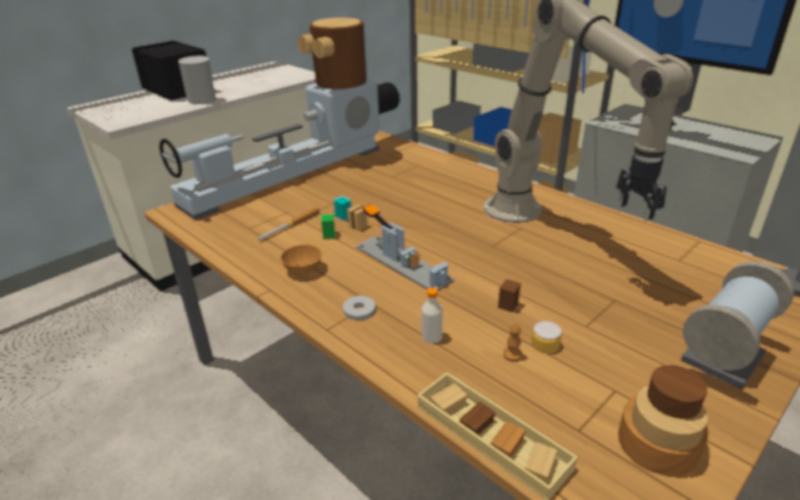

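The top view shows the clamp from (375,288), the fixed jaw, to (500,290), the paddle. The striped blank is at (545,318) beside a turquoise look-alike at (582,323), and the dark spare is at (301,306). Next I enlarge these areas.

Run:
```python
import pickle,cv2
a,b=pickle.load(open("c.pkl","rb"))
f=cv2.cvtColor(a["frame"],cv2.COLOR_RGB2BGR)[205:275,290:490]
cv2.imwrite("pics/t1.png",cv2.resize(f,None,fx=4,fy=4,interpolation=cv2.INTER_CUBIC))
f=cv2.cvtColor(b["frame"],cv2.COLOR_RGB2BGR)[145:235,250:370]
cv2.imwrite("pics/s1.png",cv2.resize(f,None,fx=6,fy=6,interpolation=cv2.INTER_CUBIC))
```

```text
(no output)
```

View pics/t1.png

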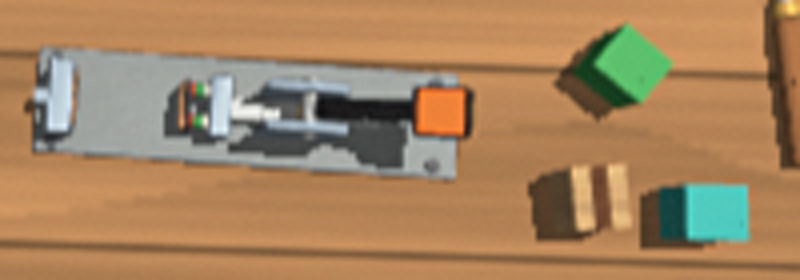

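View pics/s1.png

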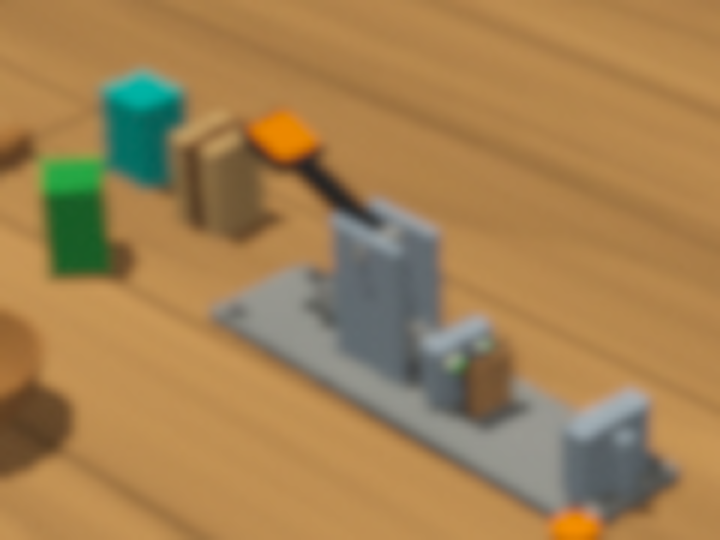

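```bash
cat > fit.py <<'E'
from h import *
import pickle
a,b=pickle.load(open("c.pkl","rb"))
P=lambda x,y,z:px(a,290+(x+.5)/4-.5,205+(y+.5)/4-.5,z)
cl=[P(x,y,.012) for x,y in((38,47),(34,152),(455,178),(458,73))]
bl=[P(x,y,.07) for x,y in((571,166),(625,163),(632,228),(578,232))]
for c in(cl,bl): print(np.round(c,4)[:,:2].tolist(),np.round([np.linalg.norm(c[i]-c[(i+1)%4])for i in range(4)],4))
# clamp: y dir = from trigger end to jaw end
yd=(cl[0]+cl[1]-cl[2]-cl[3])[:2];yd/=np.linalg.norm(yd);xd=np.array([yd[1],-yd[0]])
ctr=np.mean(cl,0)[:2]; C=ctr-yd*(-.045)   # centre of plate at y=-45
yb=(bl[0]+bl[3]-bl[1]-bl[2])[:2];yb/=np.linalg.norm(yb);B=np.mean(bl,0)[:2];xb=np.array([yb[1],-yb[0]])
print("clamp",C,"yaw y",np.arctan2(yd[1],yd[0]),"blank",B,np.arctan2(yb[1],yb[0]))
if __name__=="__main__":
    W=lambda x,y,z:(*(C+x*xd+y*yd),z)
    def box(o,ux,uy,x0,x1,y0,y1,z0,z1):
        pts=[[(*(o+x*ux+y*uy),z) for x,y in((x0,y0),(x1,y0),(x1,y1),(x0,y1))] for z in(z0,z1)]
        return [(pts[k][i],pts[k][(i+1)%4]) for k in(0,1) for i in range(4)]+[(pts[0][i],pts[1][i]) for i in range(4)]
    L=box(B,xb,yb,-.025,.025,-.022,.022,0,.07)+box(C,xd,yd,-.045,.045,-.225,.135,0,.012)+box(C,xd,yd,-.02,.02,-.12,-.054,.012,.114)+box(C,xd,yd,-.03,.03,.1,.102,.012,.062)
    for s,(x0,y0,x1,y1),k,n in((a,(290,205,460,275),4.6,"o1"),(b,(265,150,375,240),5,"o2")):
        f=cv2.resize(cv2.cvtColor(s["frame"],cv2.COLOR_RGB2BGR)[y0:y1,x0:x1],None,fx=k,fy=k,interpolation=cv2.INTER_CUBIC)
        for p,q in L:
            t=[tuple(int((c-c0+.5)*k) for c,c0 in zip(proj(s,r),(x0,y0))) for r in(p,q)]
            cv2.line(f,*t,(0,0,255),1)
        cv2.imwrite(f"pics/{n}.png",f)
    i,j=cv2.imread("pics/o1.png"),cv2.imread("pics/o2.png")
    out=np.zeros((800,800,3),np.uint8);out[:i.shape[0],:i.shape[1]]=i;out[330:330+j.shape[0],:j.shape[1]]=j
    cv2.imwrite("pics/o.png",cv2.resize(out[:780],(615,600)) if 0 else cv2.resize(out[:780],(600,585)))
E
python3 fit.py
```

```text
[[0.5865, 0.1457], [0.4968, 0.1455], [0.4856, -0.2117], [0.575, -0.2142]] [0.0897 0.3574 0.0895 0.3601]
[[0.4956, -0.2946], [0.4994, -0.3386], [0.4472, -0.3434], [0.4427, -0.2997]] [0.0441 0.0524 0.0439 0.0531]
clamp [0.53738663 0.01130791] yaw y 1.5392269952627662 blank [ 0.4712305  -0.31908341] 1.6648044047843167
```

View pics/o.png

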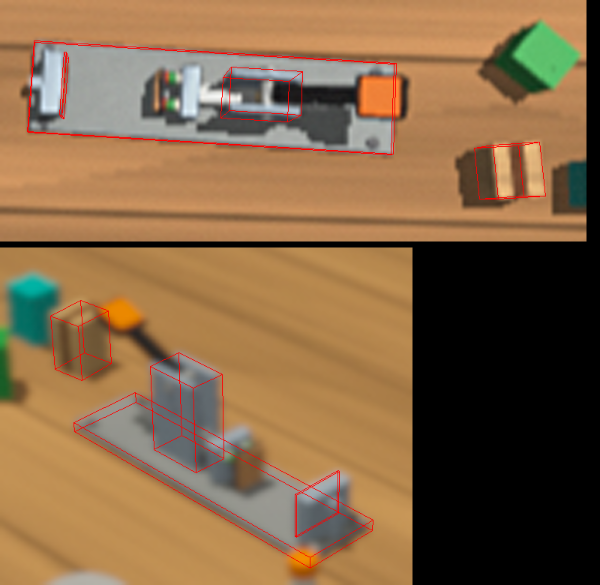

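Both overlays fit, so the poses are good to about 2 mm. Now I grasp the blank across its 50 mm width and place it.

```bash
cat >> h.py <<'E'
C=np.array([.5374,.0113]);YAW=1.5392;yd=np.array([np.cos(YAW),np.sin(YAW)]);xd=np.array([yd[1],-yd[0]])
W=lambda x,y,z:[*(C+x*xd+y*yd),z]
def q(ang): # tool y along world angle ang, pointing down
    f=(ang+np.pi/2)/2; return [np.cos(f),np.sin(f),0,0]
def best(p,ang):
    c=[(abs(j[6]),k) for k in(0,1) for j in[ctrl.ik(p,q(ang+k*np.pi))] if j is not None]
    print(c); return q(ang+min(c)[1]*np.pi)
def st(): o=ctrl.observe(); print(*[(k,np.round(o[k],3).tolist()) for k in("t","tcp_pos","contact_force","finger_gap","grip_force")])
E
python3 - <<'E'
from h import *
B=[.4712,-.3191]
qq=best([*B,.25],1.6648-np.pi/2)
ctrl.gripper_to(.085)
ctrl.move_to([*B,.25],qq)
print(ctrl.servo_line([*B,.047],speed=.12,force_limit=8));st()
ctrl.gripper_to(.04,25);st()
ctrl.servo_line([*B,.28],speed=.15);st()
p=W(0,.072,.28); qq=best(p,YAW-np.pi/2)
ctrl.move_to(p,qq);st()
s=snap("top","t2.png",(270,190,430,290),5)
print(proj(s,W(0,.078,.012)))
E
```

```text
[(np.float64(0.9289294115725696), 0), (np.float64(2.069735087122852), 1)]
False
('t', 5.242) ('tcp_pos', [0.472, -0.32, 0.048]) ('contact_force', [-0.09, 0.33, 0.457]) ('finger_gap', 0.085) ('grip_force', 0.0)
('t', 5.658) ('tcp_pos', [0.472, -0.319, 0.047]) ('contact_force', [1.351, 0.703, 1.71]) ('finger_gap', 0.05) ('grip_force', 26.818)
('t', 7.358) ('tcp_pos', [0.471, -0.319, 0.279]) ('contact_force', [0.689, 0.979, -0.734]) ('finger_gap', 0.05) ('grip_force', 26.642)
[(np.float64(0.028836511753476443), 0), (np.float64(2.981699743127956), 1)]
('t', 8.867) ('tcp_pos', [0.54, 0.081, 0.28]) ('contact_force', [-0.096, 0.129, -1.526]) ('finger_gap', 0.05) ('grip_force', 26.638)
(np.float64(315.1300046384291), np.float64(230.45083565533673))
```

View pics/t2.png

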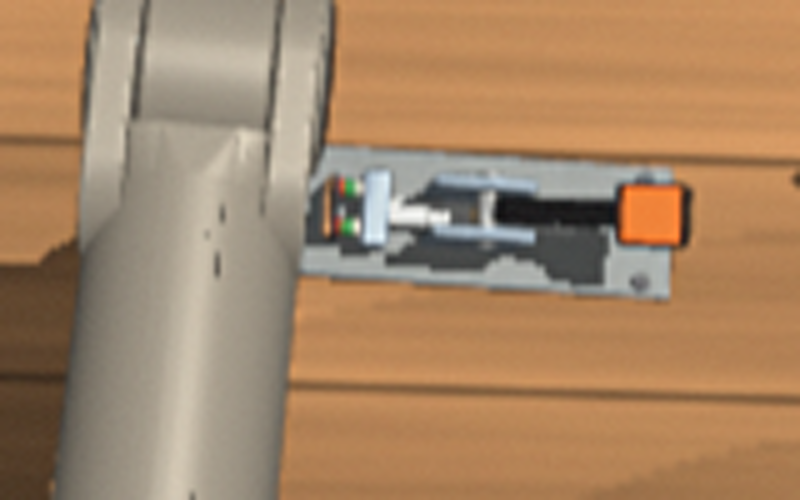

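The blank is held (50 mm gap) and the arm covers it above the clamp. Both guide pins show white, green and red at about (345,205), so the pad is free. I lower it, let go and check.

Run:
```python
from h import *
ctrl.servo_line(W(0,.072,.067),speed=.12);st()
print(ctrl.servo_line(W(0,.072,.055),speed=.02,force_limit=2.5));st()
ctrl.gripper_to(.08);st()
ctrl.servo_line(W(0,.072,.2),speed=.15)
p=W(0,-.17,.28); ctrl.move_to(p,best(p,YAW-np.pi/2))
s=snap("scene","s3.png",(290,170,370,240),8)
print([np.round(proj(s,W(x,y,.062)),1).tolist() for x,y in((-.03,.1),(.03,.1))])
# box of expected blank at 72
c=lambda u:[(u[0]-290)*8,(u[1]-170)*8]
print([np.round(c(proj(s,W(x,.072+y,.082)))).tolist() for x in(-.025,.025) for y in(-.022,.022)])
```

```text
('t', 10.842) ('tcp_pos', [0.54, 0.083, 0.068]) ('contact_force', [0.601, 0.599, -1.683]) ('finger_gap', 0.05) ('grip_force', 26.639)
True
('t', 11.292) ('tcp_pos', [0.54, 0.083, 0.059]) ('contact_force', [-1.054, 0.153, 3.011]) ('finger_gap', 0.049) ('grip_force', 27.083)
('t', 11.7) ('tcp_pos', [0.539, 0.083, 0.058]) ('contact_force', [0.686, -0.675, 0.288]) ('finger_gap', 0.08) ('grip_force', 0.0)
[(np.float64(0.5063877455727595), 0), (np.float64(2.537142424941095), 1)]
[[354.5, 209.0], [343.2, 215.4]]
[[432.0, 239.0], [500.0, 275.0], [356.0, 280.0], [424.0, 317.0]]
```

View pics/s3.png

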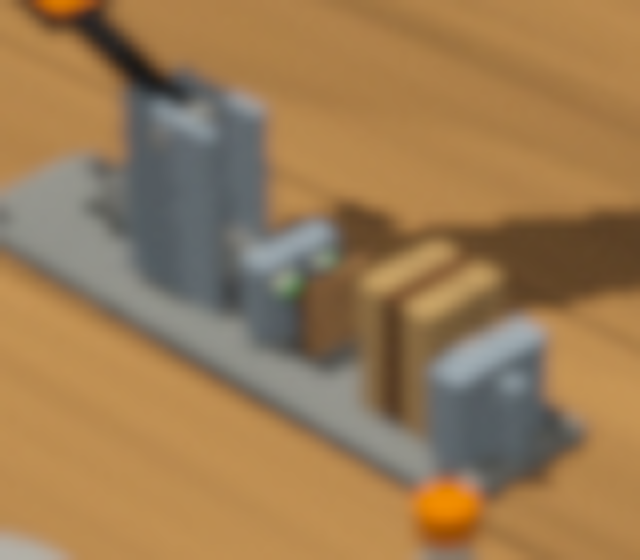

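The blank stands square, just short of the fixed jaw, with its layers towards the jaws. Its top corner is at (500,270), against the expected (500,275). Now stroke 1, held down and viewed.

```bash
cat >> h.py <<'E'
def tip(th,up=0):
    a=.35-th; return W(0,-.09-.105*np.cos(a)+.0065*np.sin(a),.1+.105*np.sin(a)+.0065*np.cos(a)+.019+up)
def press(th,speed=.06,fl=None): r=ctrl.servo_line(tip(th),speed=speed,force_limit=fl); o=ctrl.observe(); print(round(o["t"],2),th,r,"z",round(o["tcp_pos"][2]-tip(th)[2],4),"F",np.round(o["contact_force"],2))
E
python3 - <<'E'
from h import *
ctrl.gripper_to(0)
p=tip(0,.03); ctrl.move_to(p,best(p,YAW-np.pi/2))
press(0)
for t in(.15,.35,.53): press(t)
s=snap("top","t4.png",(280,205,420,265),5)
E
```

```text
[(np.float64(0.5861524220759273), 0), (np.float64(2.967484390118814), 1)]
15.68 0 False z -0.0001 F [-0.66  0.66  0.19]
16.09 0.15 False z -0.0003 F [0.88 1.15 0.01]
16.59 0.35 False z -0.0004 F [0.39 0.68 1.66]
17.06 0.53 False z 0.0001 F [0.51 0.94 3.71]
```

View pics/t4.png

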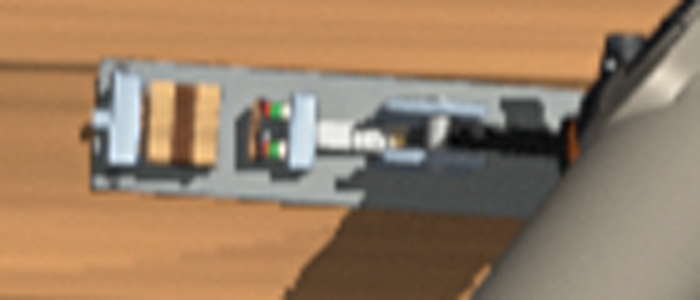

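The pad moved towards the blank with its spring still free. The plate's front edge is at about (292,130) in the crop. I convert that to the jaw's position, then do stroke 2.

```bash
cat >> h.py <<'E'
def cy(s,u,v,z=.061): return float((px(s,u,v,z)[:2]-C)@yd)
E
python3 - <<'E'
from h import *
press(0,.09)
for t in(.2,.4,.53): press(t)
s=snap("top","t5.png",(280,205,360,250),10)
for x in(280,317/5+280,292/5+280,290+235/4,290+210/4): print(round(cy(s,x-.4,231),4))
E
```

```text
17.87 0 False z -0.0 F [1.4  0.47 1.47]
18.37 0.2 False z -0.0007 F [0.84 2.07 1.37]
18.87 0.4 False z -0.0005 F [-0.34  1.33  1.78]
19.24 0.53 False z 0.0002 F [0.04 0.15 3.85]
0.1931
-0.0149
0.0015
-0.0325
-0.012
```

View pics/t5.png

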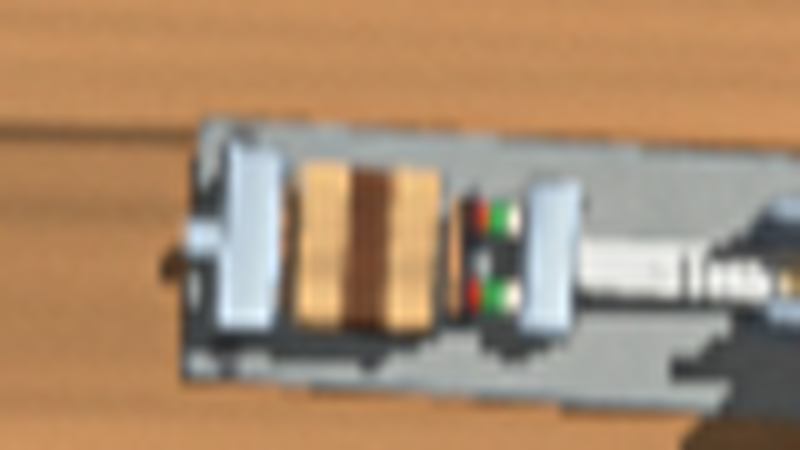

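The plate's front edge is at x≈527 and the stop face at x≈283 in the crop, so the jaw is about 19–20 mm along, needs about 12 mm more to reach contact, and the pins are still free. I do a short stroke 3, then measure numerically, since the pin colours show squeeze directly.

```bash
cat >> h.py <<'E'
def meas(show=False):
    s=ctrl.snapshot("top"); f=s["frame"].astype(float)
    r=f[229:233].mean(0); b=r.mean(1)
    def edge(lo,hi,up):
        g=np.diff(b)[lo:hi]*(1 if up else -1); g=np.clip(g,0,None); k=int(g.argmax()); w=slice(max(k-1,0),k+2)
        return lo+(np.arange(len(g))[w]*g[w]).sum()/g[w].sum()+.5
    fr=edge(314,337,True); st_=edge(304,311,False)
    pf=f[224:238,300:340]; R,G,B=pf[...,0],pf[...,1],pf[...,2]
    print("front %.2f stop %.2f gap_mm %.1f green %.1f red %.1f"%(fr,st_,(fr-st_)*3.31,(np.clip(G-np.maximum(R,B),0,None)/100).sum(),(np.clip(R-1.8*G,0,None)/100).sum()))
    if show: print(np.round(b[304:340]).astype(int).tolist())
E
python3 - <<'E'
from h import *
meas(True)
press(0,.09); press(.15); press(.3); meas(True)
E
```

```text
front 332.21 stop 307.55 gap_mm 81.6 green 10.0 red 1.8
[208, 214, 221, 219, 102, 93, 169, 168, 168, 164, 122, 80, 78, 78, 99, 169, 171, 170, 166, 127, 94, 148, 71, 93, 132, 77, 68, 77, 122, 213, 216, 221, 223, 189, 228, 228]
20.1 0 False z -0.0001 F [-0.06  0.92  1.14]
20.52 0.15 False z -0.0009 F [0.36 0.14 0.43]
20.93 0.3 False z -0.0004 F [0.03 1.43 1.53]
front 329.22 stop 306.44 gap_mm 75.4 green 11.0 red 1.8
[209, 217, 211, 104, 130, 168, 168, 169, 160, 87, 77, 78, 88, 134, 170, 168, 168, 170, 154, 69, 82, 129, 79, 73, 82, 123, 213, 216, 221, 222, 189, 229, 229, 228, 228, 227]
```

Run:
```python
from h import *
press(0,.09); press(.1); press(.2); meas()
press(0,.09); meas()
for t in(.1,.18,.26): press(t); meas()
```

```text
21.48 0 False z 0.0011 F [ 0.8  -1.31  1.45]
21.81 0.1 False z -0.0012 F [-0.33 -0.13  1.52]
22.13 0.2 False z -0.0005 F [-0.1   0.19  0.94]
front 328.48 stop 306.44 gap_mm 72.9 green 11.0 red 1.9
22.57 0 False z 0.0012 F [ 0.65 -0.37  0.74]
front 329.09 stop 306.45 gap_mm 74.9 green 10.9 red 2.1
22.94 0.1 False z -0.0004 F [2.32 0.52 2.22]
front 328.26 stop 306.44 gap_mm 72.2 green 11.1 red 2.1
23.28 0.18 False z 0.0001 F [1.04 0.19 2.78]
front 327.27 stop 306.44 gap_mm 68.9 green 8.0 red 2.1
23.62 0.26 False z 0.0003 F [1.7  1.92 4.8 ]
front 326.35 stop 306.45 gap_mm 65.9 green 4.1 red 2.1
```

Run:
```python
from h import *
a=ctrl.snapshot("top")["frame"][215:245,295:345]; b=ctrl.snapshot("scene")["frame"][190:230,310:365]
a=cv2.resize(a,(750,450)[:2],interpolation=cv2.INTER_CUBIC)[100:400];b=cv2.resize(b,(412,300),interpolation=cv2.INTER_CUBIC)
o=np.zeros((600,750,3),np.uint8);o[:300]=a;o[300:,:412]=b
cv2.imwrite("pics/f.png",o[...,::-1])
x=ctrl.observe;print(np.mean([(ctrl.sleep(.02),x()["contact_force"][2])[1] for _ in range(25)]))
```

```text
5.117551374934618
```

View pics/f.png

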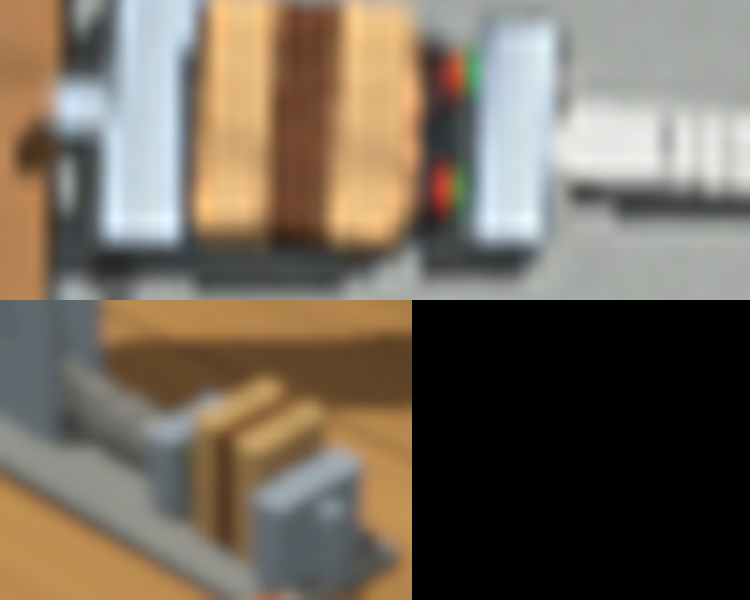

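White is gone and a thin green strip remains next to the plate, at about (473,70) and (458,190). The jaw was also pushed back 2 mm on the previous release, so the squeeze is about 10 mm. I ease off slightly to get closer to half, check and hand in.

Run:
```python
from h import *
press(.225,.03); ctrl.sleep(.3); meas(); x=ctrl.observe
print(np.mean([(ctrl.sleep(.02),x()["contact_force"][2])[1] for _ in range(25)]))
```

```text
24.47 0.225 False z 0.0004 F [1.69 1.33 5.24]
front 326.76 stop 306.45 gap_mm 67.2 green 5.8 red 2.2
5.472231062283944
```

```bash
python3 -c "
from h import *
print(ctrl.hand_in())"
```

```text
the job is handed in; nothing more can be done
None
```

I handed the job in with the blank upright against the fixed jaw, the pad spring squeezed an estimated 9 mm (about half) and the paddle still held down; no verdict came back.

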